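# Fit a valve insert and screw its cap down snug on the seal

### The job

Assemble the grey valve held in the fixture: drop the steel insert into its open neck so that it sits down fully in the bore, then set the dark red cap on the neck, lugs in the entry gaps, and screw it clockwise until it is snug, at about 0.4 N m. The hidden rubber seals differ in height, so go by the torque you feel, not the angle, and stop there: at about 0.9 N m the seal is crushed. Let go of the cap, and leave the standing solenoid, the pin wrench and the spare ring nuts where they are.

Things in the scene. Friction and masses are not known exactly. Their poses are not given: they have to be found in the camera images.
- port (a point): Centre of the rim of the upright grey neck of the valve body, 90 mm above the table; z up. Bore 27 mm wide with a bevelled mouth; neck 37 mm wide, 45 mm over its three coarse threads, whose tops start 2.5 mm below the rim. Between the threads are three entry gaps 25 degrees wide: along this point's x axis and at +/-120 degrees from it, with white lines on the flange below.
- cap_grip (a point): Centre, half-way up, of the grip bar on the dark red cap: bar 44 mm long (x), 12 mm wide (y), standing 17 mm proud of the lid; this point is 34.5 mm above the cap's underside and its y axis is the direction to pinch along. Three inner lugs, one under this point's x axis and others at +/-120 degrees (white marks on the lid), pass down the entry gaps, then run under the threads as the cap turns.
- insert_center (a point): Centre, half-way up, of the turned steel valve insert: 24 mm across, 16 mm high with its small centre boss, rim 13 mm high; it stands upright, boss up. Let go in the bore it rests on a light spring with this point about 5 mm below the rim of the neck; the cap then presses it 5 to 10 mm below the rim.
- valve_body: Grey valve body strapped to a steel plate, fixed; origin under the plate's centre, on the neck's axis, x along the pipe. Overall 166 x 90 mm; flange 61 mm high, straps and screws 69 mm high, 42 mm either side of the neck. In the bore a light spring (2.5 N/mm) carries the insert; 0 to 4.4 mm below lies the firm rubber seal (100 N/mm), whose height cannot be seen.
- cap: The same cap, 55 mm across, 26 mm to the lid's top, 0.2 kg, open side down; origin at the centre of its underside. Right-hand thread, lead 30 mm a turn: follow it down or the fingers lift the cap. It draws from 25-40 degrees past mid-gap, under 0.15 N m; on the seal torque climbs to snug within 5-15 degrees, at 35-85 in all. Turn in steps under 1 degree: torque fades after bigger ones.
- valve_insert: The same insert; origin at the centre of its underside.
- solenoid: Bystander: black solenoid module standing upright, 42 x 38 x 87 mm; origin under its centre.
- pin_wrench: Bystander: flat steel pin wrench lying on the table, 174 x 27 x 12 mm; origin under its centre.
- nut_a: Bystander: spare black ribbed ring nut, 41 x 41 x 20 mm; origin under its centre.
- nut_b: Bystander: another spare black ribbed ring nut, 41 x 41 x 20 mm; origin under its centre.

How it is judged:
On the way, in this order (a step that is already met when the one before it is completed fails the run):
1. the insert sits down in the bore, let go, before the cap is on (horizontal distance between insert_center and port below 0.0025 m and z of insert_center in the frame of port below -0.0035 m and angle between insert_center's own z axis and vertical below 0.15 rad and contact force between the fingers and valve_insert below 0.3 N and horizontal distance between cap_grip and port above 0.05 m), for 0.2 s.
2. the cap is down over the neck with its lugs in the entry gaps or under the threads (horizontal distance between cap_grip and port below 0.003 m and z of cap_grip in the frame of port below 0.02 m), for 0.2 s.
At the end, for the whole second after the job is handed in: The insert is in the bore (2.5 mm off axis at most, centre over 3.5 mm below the rim, upright to 0.15 rad); the cap is level on the neck (3 mm, 0.06 rad, grip centre under 19.5 mm above the rim) and, let go and at rest, clamps the insert with 15 to 34 N, as about 0.3 to 0.6 N m does (horizontal distance between insert_center and port below 0.0025 m and z of insert_center in the frame of port below -0.0035 m and angle between insert_center's own z axis and vertical below 0.15 rad and horizontal distance between cap_grip and port below 0.003 m and z of cap_grip in the frame of port below 0.0195 m and angle between cap_grip's own z axis and vertical below 0.06 rad and contact force between cap and valve_insert between 15 and 34 N and linear speed of cap below 0.01 m/s); the robot touches nothing.
It fails at once if the seal is crushed: the cap presses on the insert with more than 58 N at any time (about 0.9 N m of turning) (contact force between cap and valve_insert above 58 N).
It fails at once if a bystander is pushed more than 20 mm (distance of any of solenoid, pin_wrench, nut_a, nut_b from where it was at the start of the episode above 0.02 m).
It also fails if it takes over 72 s, if anything falls off the work surface, if the arm or the gripper's body presses on something with over 40 N, if the wrist force passes 120 N, or if a joint passes its speed limit or range.

### The arm

A 6-joint arm with a two-finger parallel gripper is mounted at the origin on the work surface; the furniture and walls round the work are solid. World frame = base frame: x ahead of the robot, y to its left, z up, the work surface at z = 0. Lengths are in m, angles in rad, forces in N, time in s.
With the tool pointing down it reaches from about 0.3 to 0.775 m from the base axis. Payload 14.6 kg.
Tool frame: the origin (TCP) lies at the very end of the fingers, on their centre line; the grasp point (between the pads) lies 19 mm behind it; z points along the fingers, y is the line along which they close (so a half turn about z gives the same grasp; the last joint's range is limited). The gripper opens to 94 mm and grips with 3 to 60 N. Pads are 16 mm wide; open, the fingers measure 119 mm over their backs; the gripper's body (75 mm by 177 mm) begins 78 mm behind the grasp point.
Start: joints at [1.084, 0.3, 1.521, -0, 1.321, -0.067], TCP at [0.224, 0.502, 0.205] pointing down, gripper open.
Joint ranges: [-3.03, 3.03], [-0.79, 2.21], [0.23, 2.52], [-1.04, 4.18], [0, 3.07], [-2.55, 2.55]. Speed limits (rad/s): [2.22, 2.22, 2.57, 3.14, 3.14, 3.14].

### API

Orientations are given as [roll, pitch, yaw] about the fixed x, y, z axes, in that order (R = Rz(yaw) Ry(pitch) Rx(roll)).
In Python, from station import * gives the robot as it stands.
- The arm moves only by the tool jog_arm, never from a script. Its argument "rows" is a list of rows, each a list of 3 entries, a list of its own where there are three numbers: the shift along the tool's x, y, z in m, then the turn about the tool's z in degrees, then the finger opening in m, from 0 to 0.094. A call has 1 to 12 rows; each row shifts and turns the commanded pose from where the row before left it, along the tool's axes as they then stand; what a row does not reach is not made up. A row lasts 1/12 s, in which the tool goes at most 41.7 mm and 7.16 degrees, less where a joint would pass 70% of its speed; a pose out of reach is approached as far as the arm can. A call is refused whole if a number of a shift passes 0.0417 or a number of a turn 7.16, either way. A call with a gripper value outside its range is refused whole. The fingers move at their own pace and stop on an object; "squeeze" is the grip in N (left out, the last holds). Time passes only in rows, so rows that do not move let the fingers close. It gives the time, the measured TCP pose, the force, the opening and the grip force at its end, in the units of the state.
- get_obs(): the state, without advancing time (a new reading comes with each control period).
- camera(name): name is "scene" or "top"; returns a dict with "image" (420x560x3 uint8, red, green, blue), "range_z" (420x560 float32, m along the optical axis (not along the pixel's ray), 0 where there is no reading), "K" (3x3 intrinsics, pixels), "world_from_camera" (4x4, takes a point from camera to world coordinates). Camera axes: x right, y up, looking along -z (the intrinsics and any distortion apply to the point x, -y, -z); pixel columns grow to the right and rows downward; lengths in m; the calibration is good to about 2 mm. A picture is of the moment at which its call begins.
- hand_in(): hands the job in; it is judged then, once.
Trained networks look in a picture, given as the dict that the camera call returned (one of the last four; its "shot" number tells which), for a name from the list of things; names that differ only in an ending like _2 or _b are one class to them, and where a whole thing is asked for, a point or a joint stands for the part that bears it (a point fixed in the world has none). Each returns a list of dicts, best first, with "p" (0 to 1); they miss things now and then, are a little off and sometimes report something else, mostly with a low value. They report only what shows in the picture. A call takes as long as a camera call.
- search_frame(label, picture): "at" ([column, row] as shares, 0 to 1, of the picture: columns of its width, rows of its height, amid what is visible of it).
- spot_point(label, picture): "at" ([column, row] as shares, 0 to 1, of the picture: columns of its width, rows of its height: a listed point, or the origin of a listed thing).
The state is a dict: "time_s": time; "qpos": joint angles; "joint_vel": joint speeds; "tau": joint torques, N m; "ee_pos": TCP position; "eef_rot": TCP orientation; "force": force on the tool from outside, world axes, zero at the start; "moment": the same for the moment, N m; "grip_width": finger opening in m; "grip_force": force on a finger pad.
Only numpy, scipy, OpenCV 4.12 (cv2) and the standard library are available. Lean on these libraries where they do the work, as an engineer would, in place of code of your own. Each camera call takes 0.05 s, during which the arm holds its last target. There are 200 camera calls.

## Working session

There is one attempt and no reset: what is moved stays moved. The work goes in short steps, Python scripts to look and compute and a tool call to move; the robot and the scene stay as the last step left them, time stands still between calls to the robot, and variables do not carry over. Pictures are saved under pics/ and viewed, at most 10 in all, crops included, and the job is handed in when it is done.

Besides the shell and the picture viewer there is one more tool, called after ">>>" by a JSON object that holds its "name" and its "arguments", one argument or row to a line. jog_arm: Moves the arm, as the interface text tells. Its arguments: {"type":"object","properties":{"rows":{"type":"array","items":{"type":"array"}},"squeeze":{"type":"number"}},"required":["rows"]}

```bash
mkdir -p pics; cat > h.py <<'E'
from station import *
import numpy as np, cv2
def world(pic,u,v,z=None,depth=None):
    K=pic["K"];T=pic["world_from_camera"]
    d=np.array([(u-K[0,2])/K[0,0],-(v-K[1,2])/K[1,1],-1.0])
    if depth is not None: return (T@np.r_[d*depth,1])[:3]
    dw=T[:3,:3]@d;o=T[:3,3]
    return o+dw*(z-o[2])/dw[2]
def cloud(pic):
    K=pic["K"];T=pic["world_from_camera"];r=pic["range_z"]
    v,u=np.mgrid[:r.shape[0],:r.shape[1]]
    P=np.stack([(u-K[0,2])/K[0,0]*r,-(v-K[1,2])/K[1,1]*r,-r],-1)
    return P@T[:3,:3].T+T[:3,3]
def save(pic,name,box=None,s=1):
    im=pic["image"][:,:,::-1]
    if box: im=im[box[1]:box[3],box[0]:box[2]]
    cv2.imwrite("pics/"+name,cv2.resize(im,None,fx=s,fy=s,interpolation=cv2.INTER_CUBIC))
E
python3 - <<'E'
from h import *
np.set_printoptions(precision=4,suppress=True)
o=get_obs();print(o)
zs=dict(port=.09,cap_grip=.0345,insert_center=.008,valve_body=0,cap=0,solenoid=0,pin_wrench=0,nut_a=0)
for c in("top","scene"):
    p=camera(c);save(p,c+"0.png",s=1.4);print(c,p["K"],p["world_from_camera"],p["shot"])
    for n,z in zs.items():
        for r in spot_point(n,p)[:2]:
            u,v=r["at"][0]*560,r["at"][1]*420
            print(n,round(r["p"],2),round(u,1),round(v,1),world(p,u,v,z), cloud(p)[int(v),int(u)])
E
```

```text
{'time_s': 0.0, 'qpos': array([ 1.0844,  0.3004,  1.5216, -0.    ,  1.3207, -0.0666]), 'joint_vel': array([-0.0028, -0.0019,  0.0007,  0.0007,  0.0008,  0.0021]), 'tau': array([ -0.0036, -53.18  , -35.2734,   0.0706,   0.0244,  -0.0001]), 'ee_pos': array([0.224 , 0.502 , 0.2049]), 'eef_rot': array([-3.1405, -0.0001,  2.7218]), 'force': array([-0.4664,  0.1733,  0.0205]), 'moment': array([-0.0012,  0.0327,  0.0232]), 'grip_force': 0.0, 'grip_width': 0.09385424775514285}
top [[517.418    0.     278.1838]
 [  0.     517.418  206.211 ]
 [  0.       0.       1.    ]] [[ 0.0273  0.9909 -0.1321  0.3602]
 [-0.9994  0.0244 -0.0235  0.0306]
 [-0.0201  0.1326  0.991   1.1189]
 [ 0.      0.      0.      1.    ]] 1
port 0.94 420.8 207.0 [ 0.5028 -0.2295  0.09  ] [ 0.5045 -0.2311  0.0774]
port 0.61 334.9 227.8 [ 0.4568 -0.059   0.09  ] [ 0.4659 -0.064   0.0112]
cap_grip 0.97 319.8 175.0 [ 0.5739 -0.0304  0.0345] [ 0.5725 -0.0283  0.0419]
insert_center 0.59 333.4 229.3 [ 0.4611 -0.0631  0.008 ] [ 0.4615 -0.0619  0.0118]
valve_body 0.57 410.6 212.3 [ 0.5031 -0.2302  0.    ] [ 0.4958 -0.2145  0.0622]
[... 719 characters left out ...]
[ 0.      0.      0.      1.    ]] 2
port 0.55 348.3 316.1 [ 0.4953 -0.2264  0.09  ] [ 0.501  -0.2187  0.0761]
port 0.24 285.7 283.7 [ 0.428  -0.1212  0.09  ] [ 0.4554 -0.064   0.0095]
cap_grip 0.74 329.1 242.1 [ 0.5772 -0.0222  0.0345] [ 0.5716 -0.03    0.0451]
insert_center 0.45 287.5 278.8 [ 0.4651 -0.0555  0.008 ] [ 0.4625 -0.0582  0.0151]
cap 0.96 329.8 254.1 [ 0.5796 -0.027  -0.    ] [ 0.5644 -0.046   0.0274]
solenoid 0.74 285.9 209.8 [0.5524 0.1362 0.    ] [0.539 0.114 0.027]
pin_wrench 0.85 256.1 165.1 [0.5536 0.3204 0.    ] [0.5516 0.316  0.0042]
nut_a 0.6 272.0 193.1 [0.5466 0.2033 0.    ] [0.5374 0.1887 0.0156]
nut_a 0.4 287.9 189.3 [ 0.5882  0.2004 -0.    ] [0.5474 0.1239 0.0765]
```

```bash
python3 - <<'E'
import cv2
im=cv2.imread("pics/top0.png")
c=im[int(140*1.4):int(270*1.4),int(290*1.4):int(465*1.4)]
cv2.imwrite("pics/topcrop.png",cv2.resize(c,None,fx=3.2,fy=3.2,interpolation=cv2.INTER_CUBIC))
print(c.shape)
E
```

```text
(182, 245, 3)
```

View pics/topcrop.png

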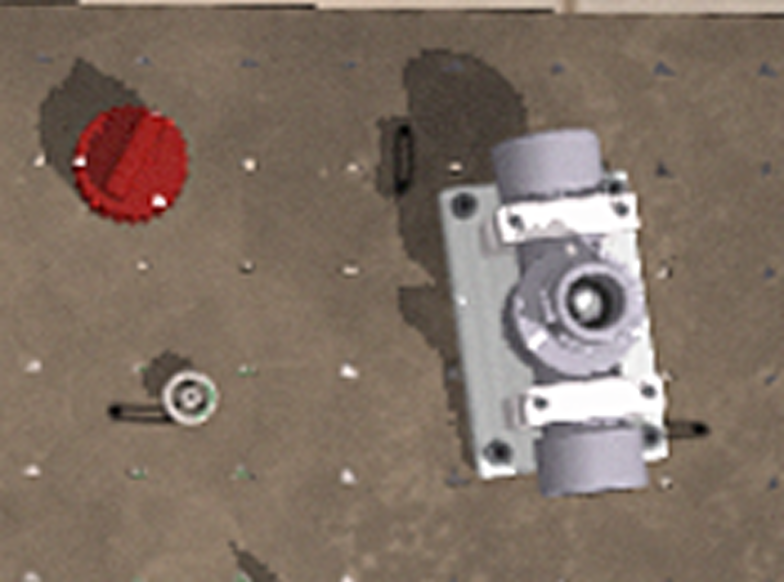

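View pics/scene0.png

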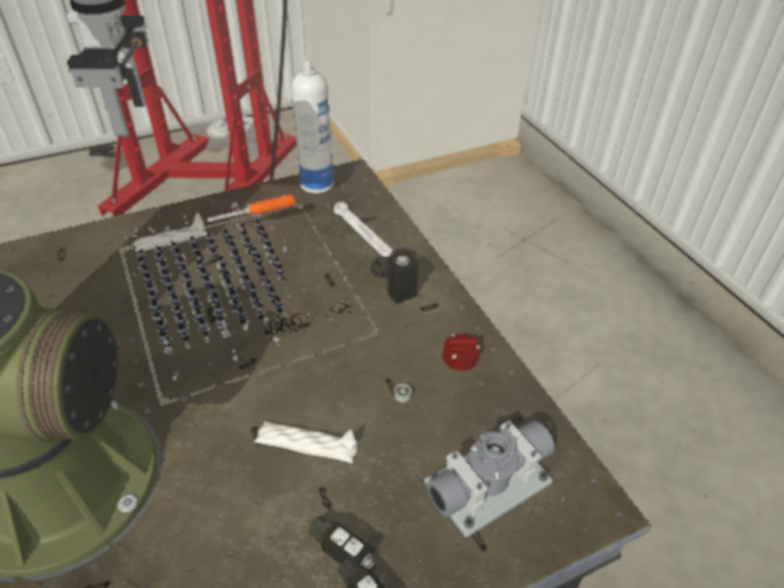

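The top view shows the cap (centre ≈ crop 132,163, bar running up‑right), the insert (190,397) and the neck bore (591,301), with white lines on the flange near (540,340) and (570,245). I'll enlarge the neck, cap and insert in both cameras.

```bash
python3 - <<'E'
from h import *
np.set_printoptions(precision=4,suppress=True)
tiles=[]
for c,pp,cc in(("top",(420,207),(320,175)),("scene",(353,318),(329,248))):
    ims=[camera(c) for _ in range(6)]; p=ims[-1]
    im=np.mean([q["image"].astype(float) for q in ims],0).astype(np.uint8); np.save(c+".npy",im)
    row=[]
    for (x,y) in(pp,cc):
        t=im[y-25:y+25,x-25:x+25,::-1]; t=cv2.resize(t,(395,295) if 0 else (300,300),interpolation=cv2.INTER_LANCZOS4)
        row.append(cv2.convertScaleAbs(t,alpha=1.2))
    tiles.append(np.hstack(row))
    f=im.astype(int); red=(f[...,0]>90)&(f[...,1]<70)&(f[...,2]<70)
    n,l,s,ce=cv2.connectedComponentsWithStats(red.astype(np.uint8)); k=[i for i in range(1,n) if s[i,4]>60]
    print(c,[(ce[i],s[i]) for i in k])
cv2.imwrite("pics/mos.png",np.vstack(tiles))
E
```

```text
top [(array([318.8175, 176.0159]), array([306, 163,  26,  27, 504], dtype=int32))]
scene [(array([92.949 ,  5.2653]), array([88,  0, 11, 11, 98], dtype=int32)), (array([140.4706,  87.3835]), array([  71,    0,  124,  154, 5538], dtype=int32)), (array([201.2534, 105.5616]), array([196,  91,  15,  28, 146], dtype=int32)), (array([328.9052, 251.1395]), array([316, 238,  27,  27, 559], dtype=int32))]
```

View pics/mos.png

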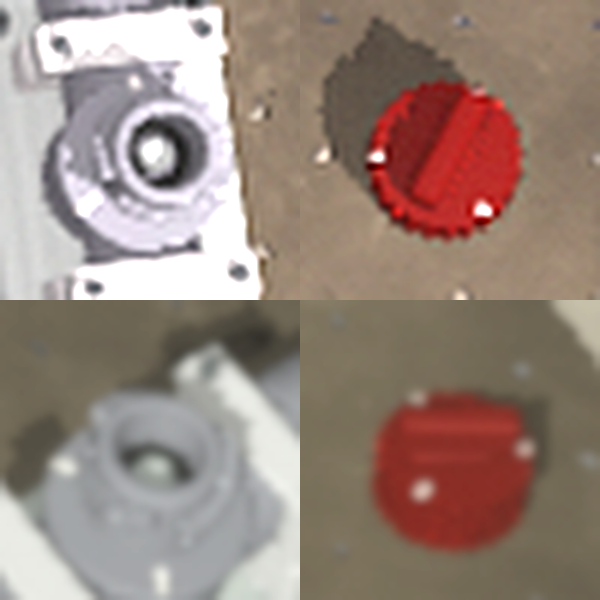

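Top tiles: flange lines at (90,205) and (135,80), bore centre ≈ (169,151), cap marks at (377,156), (484,209), (478,92). Scene tiles: flange lines at (63,465) and (160,578), cap marks at (422,490), (525,447), (417,398).

```bash
python3 - <<'E'
from h import *
np.set_printoptions(precision=4,suppress=True)
def w(p,c,t,z):
    u=c[0]-25+(t[0]+.5)/6-.5; v=c[1]-25+(t[1]+.5)/6-.5
    return world(p,u,v,z)
def fitc(P):
    A=np.c_[2*P[:,:2],np.ones(len(P))];s=np.linalg.lstsq(A,(P[:,:2]**2).sum(1),rcond=None)[0];return s[:2],np.sqrt(s[2]+s[0]**2+s[1]**2)
T=camera("top");S=camera("scene")
for n,p,pc,fl,rim,cc,cm in(("top",T,(420,207),[(90,205),(135,80)],(169,151),(320,175),[(77,156),(184,209),(178,92)]),
  ("scene",S,(353,318),[(63,165),(160,278)],(163,144),(329,248),[(122,190),(225,147),(117,98)])):
    F=np.array([w(p,pc,t,.061) for t in fl]);R=w(p,pc,rim,.09)
    print(n,"rim",R[:2],"flange r,ang",[(round(np.hypot(*(f-R)[:2]),4),round(np.degrees(np.arctan2(*(f-R)[1::-1])),1)) for f in F],F[:,:2])
    C=np.array([w(p,cc,t,.026) for t in cm]);c,r=fitc(C)
    print(" cap",c,r,[round(np.degrees(np.arctan2(*(f[:2]-c)[::-1])),1) for f in C])
    # red silhouette hull -> lid circle
    f=p["image"].astype(int);m=((f[...,0]>80)&(f[...,1]<.55*f[...,0])&(f[...,2]<.55*f[...,0])).astype(np.uint8)
    k,l,s,ce=cv2.connectedComponentsWithStats(m)
    i=l[int(cc[1]),int(cc[0])]; v,u=np.where(l==i)
    print(" red cen at z .013,.02,.026",[world(p,u.mean(),v.mean(),z)[:2] for z in(.013,.02,.026)],[world(p,(u.min()+u.max())/2,(v.min()+v.max())/2,.02)[:2]])
    cl=cloud(p)
    q=cl.reshape(-1,3)
    d=np.hypot(q[:,0]-.463,q[:,1]+.060); b=(d<.03)&(q[:,2]>.009)
    print(" ins cloud",b.sum(),q[b].mean(0),(q[b].min(0)+q[b].max(0))/2,np.ptp(q[b],axis=0))
    d=np.hypot(q[:,0]-.575,q[:,1]+.028); b=(d<.04)&(q[:,2]>.018)&(q[:,2]<.032)
    print(" lid cloud",b.sum(),(q[b].min(0)+q[b].max(0))/2,np.ptp(q[b],axis=0))
    b=(d<.04)&(q[:,2]>.036)
    y=q[b,:2]; e=np.linalg.svd(y-y.mean(0))[2][0]
    print(" bar cloud",b.sum(),q[b].mean(0),np.degrees(np.arctan2(e[1],e[0])))
    d=np.hypot(q[:,0]-.502,q[:,1]+.23); b=(d<.03)&(q[:,2]>.083)
    P=q[b]; print(" rim cloud",b.sum(),P.mean(0),(P.min(0)+P.max(0))/2,np.ptp(P,axis=0))
    g=cl[190:200,380:400]
    k=((np.abs(q[:,2]-.0)<.004)&(q[:,0]>.45)&(q[:,0]<.5)&(np.abs(q[:,1]+.12)<.03)); print(" table z",q[k,2].mean())
E
```

```text
top rim [ 0.5034 -0.2334] flange r,ang [(np.float64(0.0248), np.float64(127.9)), (np.float64(0.0286), np.float64(7.9))] [[ 0.4882 -0.2138]
 [ 0.5317 -0.2295]]
 cap [ 0.5758 -0.029 ] 0.024697766095796957 [np.float64(94.9), np.float64(-145.8), np.float64(-26.7)]
 red cen at z .013,.02,.026 [array([ 0.5758, -0.0294]), array([ 0.5745, -0.029 ]), array([ 0.5733, -0.0287])] [array([ 0.5746, -0.0295])]
 ins cloud 100 [ 0.4625 -0.0597  0.0131] [ 0.4624 -0.0597  0.0142] [0.0241 0.0217 0.0102]
 lid cloud 386 [ 0.575  -0.0302  0.0247] [0.0549 0.0537 0.0134]
 bar cloud 118 [ 0.5734 -0.0291  0.0428] 153.2481046835814
 rim cloud 218 [ 0.5028 -0.2319  0.0887] [ 0.5034 -0.2321  0.0894] [0.0448 0.0428 0.0127]
 table z 0.0004284373949556259
scene rim [ 0.5047 -0.2317] flange r,ang [(np.float64(0.027), np.float64(129.0)), (np.float64(0.0251), np.float64(-115.1))] [[ 0.4877 -0.2107]
 [ 0.4941 -0.2544]]
 cap [ 0.5757 -0.0272] 0.024884620963820433 [np.float64(-145.7), np.float64(-27.2), np.float64(93.1)]
 red cen at z .013,.02,.026 [array([ 0.5756, -0.0284]), array([ 0.5721, -0.0335]), array([ 0.569, -0.038])] [array([ 0.5715, -0.0345])]
 ins cloud 106 [ 0.4628 -0.0607  0.0128] [ 0.4632 -0.0605  0.013 ] [0.0249 0.0244 0.008 ]
 lid cloud 296 [ 0.5743 -0.0304  0.0249] [0.0555 0.0554 0.0138]
 bar cloud 122 [ 0.5735 -0.0309  0.0414] -26.434793922380457
 rim cloud 283 [ 0.5024 -0.2354  0.0879] [ 0.5033 -0.2311  0.0879] [0.0446 0.0443 0.0098]
 table z 0.00013643343010540294
```

>>> {"name": "jog_arm", "arguments": {
  "rows": [
    [[0,0,0],-6.01,0.094],
    [[0,0,0],-6.01,0.094],
    [[0,0,0],-6.01,0.094],
    [[0,0,0],-6.02,0.094],
    [[-0.017,-0.04,0],0,0.094],
    [[-0.017,-0.04,0],0,0.094],
    [[-0.017,-0.04,0],0,0.094],
    [[-0.017,-0.04,0],0,0.094],
    [[-0.017,-0.04,0],0,0.094],
    [[-0.017,-0.04,0],0,0.094],
    [[-0.017,-0.04,0],0,0.094],
    [[-0.017,-0.04,0],0,0.094]
  ]
}}

```text
time_s: 2.6
ee_pos: [0.3548, 0.1936, 0.2057]
eef_rot: [3.141, 0.001, -3.141]
force: [0.3, -0.3, -0.6]
grip_width: 0.0942
grip_force: 0.0
```

>>> {"name": "jog_arm", "arguments": {
  "rows": [
    [[-0.017,-0.04,0],0,0.094],
    [[-0.017,-0.04,0],0,0.094],
    [[-0.017,-0.04,0],0,0.06],
    [[-0.017,-0.04,0],0,0.06],
    [[-0.017,-0.04,0],0,0.06],
    [[-0.017,-0.04,0],0,0.06],
    [[0,0,0],0,0.06],
    [[0,0,0],0,0.06]
  ]
}}

```text
time_s: 3.27
ee_pos: [0.4524, -0.0362, 0.2051]
eef_rot: [3.141, -0.001, 3.138]
force: [-0.2, 0.7, -0.2]
grip_width: 0.0607
grip_force: 0.0
```

>>> {"name": "jog_arm", "arguments": {
  "rows": [
    [[-0.0104,-0.0238,0.02],0,0.05],
    [[0,0,0.035],0,0.05],
    [[0,0,0.035],0,0.05],
    [[0,0,0.035],0,0.05],
    [[0,0,0.03],0,0.05],
    [[0,0,0],0,0.05],
    [[0,0,0],0,0.05]
  ]
}}

```text
time_s: 3.85
ee_pos: [0.4622, -0.0574, 0.0505]
eef_rot: [3.141, -0.002, -3.14]
force: [0.2, 0.6, 0.4]
grip_width: 0.0499
grip_force: 0.0
```

```bash
python3 - <<'E'
from h import *
o=get_obs();print(o["ee_pos"],o["eef_rot"],o["qpos"])
t=camera("top");s=camera("scene")
a=cv2.resize(t["image"][195:265,300:370],(400,400),interpolation=cv2.INTER_LANCZOS4)
b=cv2.resize(s["image"][240:310,250:320],(400,400),interpolation=cv2.INTER_LANCZOS4)
cv2.imwrite("pics/n1.png",np.hstack([a,b])[:,:,::-1])
E
```

```text
[ 0.46221394 -0.05737351  0.05049611] [ 3.14110164e+00 -2.06975748e-03 -3.14031947e+00] [-2.02194608e-01  3.18799775e-01  1.90053232e+00  7.84958799e-05
  9.24386844e-01 -1.77431096e+00]
```

View pics/n1.png

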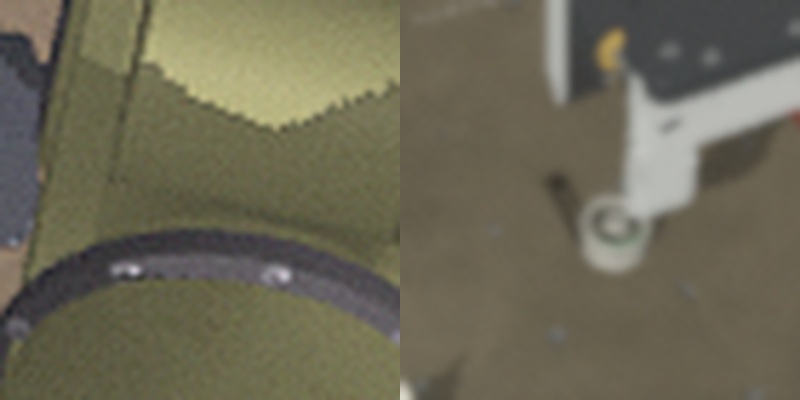

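Scene tile: the insert is right under the fingers. I'll descend, centre it with two perpendicular pinches, and lift.

>>> {"name": "jog_arm", "arguments": {
  "rows": [
    [[-0.0006,-0.0026,0.022],0,0.05],
    [[0,0,0.0225],0,0.05],
    [[0,0,0],0,0.05],
    [[0,0,0],0,0.02],
    [[0,0,0],0,0.02],
    [[0,0,0],0,0.02],
    [[0,0,0],0,0.02]
  ],
  "squeeze": 6
}}

```text
time_s: 4.53
ee_pos: [0.464, -0.0611, 0.0073]
eef_rot: [-3.141, 0.002, -3.142]
force: [1.4, 1.2, 0.9]
grip_width: 0.0267
grip_force: 0.3
```

>>> {"name": "jog_arm", "arguments": {
  "rows": [
    [[0,0,0],0,0.04],
    [[0,0,0],0,0.04],
    [[0,0,0],0,0.04],
    [[0,0,0],7,0.04],
    [[0,0,0],7,0.04],
    [[0,0,0],7,0.04],
    [[0,0,0],7,0.04],
    [[0,0,0],7,0.04],
    [[0,0,0],7,0.04],
    [[0,0,0],7,0.04],
    [[0,0,0],7,0.04]
  ]
}}

```text
time_s: 5.45
ee_pos: [0.4633, -0.061, 0.006]
eef_rot: [-3.141, -0.0, 2.158]
force: [-0.3, 1.4, 0.2]
grip_width: 0.0398
grip_force: 0.0
```

>>> {"name": "jog_arm", "arguments": {
  "rows": [
    [[0,0,0],7,0.04],
    [[0,0,0],7,0.04],
    [[0,0,0],7,0.04],
    [[0,0,0],7,0.04],
    [[0,0,0],6,0.04],
    [[0,0,0],0,0.04],
    [[0,0,0],0,0.02],
    [[0,0,0],0,0.02],
    [[0,0,0],0,0.02],
    [[0,0,0],0,0.02],
    [[0,0,0],0,0.02]
  ],
  "squeeze": 6
}}

```text
time_s: 6.37
ee_pos: [0.4633, -0.061, 0.0059]
eef_rot: [-3.142, -0.0, 1.572]
force: [0.2, -0.7, -0.3]
grip_width: 0.0235
grip_force: 6.0
```

>>> {"name": "jog_arm", "arguments": {
  "rows": [
    [[0,0,0],0,0.035],
    [[0,0,0],0,0.035],
    [[0,0,0],-7,0.035],
    [[0,0,0],-7,0.035],
    [[0,0,0],-7,0.035],
    [[0,0,0],-7,0.035],
    [[0,0,0],-7,0.035],
    [[0,0,0],-7,0.035],
    [[0,0,0],-7,0.035],
    [[0,0,0],-7,0.035],
    [[0,0,0],-7,0.035],
    [[0,0,0],-7,0.035]
  ]
}}

```text
time_s: 7.37
ee_pos: [0.4633, -0.061, 0.0059]
eef_rot: [-3.142, -0.0, 2.799]
force: [0.5, 0.3, 0.1]
grip_width: 0.0352
grip_force: 0.0
```

>>> {"name": "jog_arm", "arguments": {
  "rows": [
    [[0,0,0],-7,0.035],
    [[0,0,0],-7,0.035],
    [[0,0,0],-6,0.035],
    [[0,0,0],0,0.02],
    [[0,0,0],0,0.02],
    [[0,0,0],0,0.02],
    [[0,0,0],0,0.02],
    [[0,0,0],0,0.02],
    [[0,0,0],0,0.02]
  ],
  "squeeze": 15
}}

```text
time_s: 8.12
ee_pos: [0.4633, -0.061, 0.0059]
eef_rot: [-3.142, -0.0, 3.141]
force: [-0.0, -0.3, -0.1]
grip_width: 0.0231
grip_force: 15.0
```

>>> {"name": "jog_arm", "arguments": {
  "rows": [
    [[0,0,-0.03],0,0.02],
    [[0,0,-0.035],0,0.02],
    [[0,0,-0.035],0,0.02],
    [[0,0,-0.03],0,0.02],
    [[-0.01,-0.035,0],0,0.02],
    [[-0.01,-0.035,0],0,0.02],
    [[-0.01,-0.035,0],0,0.02],
    [[-0.01,-0.035,0],0,0.02],
    [[-0.0007,-0.03,0],0,0.02],
    [[0,0,0],0,0.02],
    [[0,0,0],0,0.02]
  ]
}}

```text
time_s: 9.03
ee_pos: [0.5036, -0.2321, 0.1354]
eef_rot: [3.141, -0.001, 3.139]
force: [-0.2, 0.8, -0.6]
grip_width: 0.0232
grip_force: 15.0
```

```bash
python3 - <<'E'
from h import *
o=get_obs();print(o["ee_pos"],o["eef_rot"],o["force"],o["grip_width"],o["grip_force"])
t=camera("top");s=camera("scene")
a=cv2.resize(t["image"][170:250,380:460],(400,400),interpolation=cv2.INTER_LANCZOS4)
b=cv2.resize(s["image"][270:350,310:390],(400,400),interpolation=cv2.INTER_LANCZOS4)
cv2.imwrite("pics/n2.png",np.hstack([a,b])[:,:,::-1])
E
```

```text
[ 0.50361273 -0.23205229  0.13544435] [ 3.14119243e+00 -6.83372737e-04  3.13876066e+00] [-0.20579964  0.83768226 -0.63285339] 0.0231896014848551 14.999885133001953
```

View pics/n2.png

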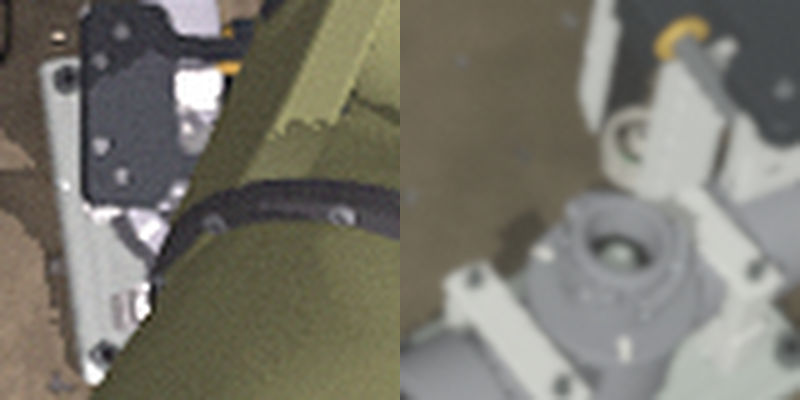

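The scene tile shows the insert held upright in the fingers, over the neck. Lowering it with force checks.

>>> {"name": "jog_arm", "arguments": {
  "rows": [
    [[-0.0003,-0.0004,0.018],0,0.02],
    [[0,0,0.018],0,0.02],
    [[0,0,0],0,0.02],
    [[0,0,0],0,0.02],
    [[0,0,0.001],0,0.02],
    [[0,0,0.001],0,0.02],
    [[0,0,0.001],0,0.02],
    [[0,0,0],0,0.02]
  ]
}}

```text
time_s: 9.8
ee_pos: [0.5044, -0.2314, 0.0973]
eef_rot: [-3.141, 0.001, -3.142]
force: [0.1, -0.3, -0.9]
grip_width: 0.0229
grip_force: 15.0
```

>>> {"name": "jog_arm", "arguments": {
  "rows": [
    [[0,0,0.001],0,0.02],
    [[0,0,0.001],0,0.02],
    [[0,0,0.001],0,0.02],
    [[0,0,0],0,0.02],
    [[0,0,0],0,0.02]
  ]
}}

```text
time_s: 10.22
ee_pos: [0.5043, -0.2314, 0.0939]
eef_rot: [3.142, -0.0, 3.142]
force: [0.6, -0.3, -0.7]
grip_width: 0.0227
grip_force: 15.0
```

>>> {"name": "jog_arm", "arguments": {
  "rows": [
    [[0,0,0.001],0,0.02],
    [[0,0,0.001],0,0.02],
    [[0,0,0],0,0.02],
    [[0,0,0],0,0.02]
  ]
}}

```text
time_s: 10.55
ee_pos: [0.5043, -0.2314, 0.0919]
eef_rot: [3.142, -0.0, 3.142]
force: [-0.5, -0.4, -0.4]
grip_width: 0.0227
grip_force: 15.0
```

>>> {"name": "jog_arm", "arguments": {
  "rows": [
    [[0,0,0],0,0.03],
    [[0,0,0],0,0.04],
    [[0,0,0],0,0.045],
    [[0,0,0],0,0.045],
    [[0,0,-0.03],0,0.045],
    [[0,0,-0.04],0,0.045],
    [[0,0.03,-0.03],0,0.045],
    [[-0.02,0.04,0],0,0.045],
    [[-0.02,0.04,0],0,0.045],
    [[-0.02,0.04,0],0,0.045],
    [[-0.012,0.04,0],0,0.045],
    [[0,0.0124,0],0,0.045]
  ]
}}

```text
time_s: 11.55
ee_pos: [0.5733, -0.0333, 0.1913]
eef_rot: [3.141, 0.0, -3.138]
force: [-0.2, -0.2, 0.1]
grip_width: 0.0452
grip_force: 0.0
```

```bash
python3 - <<'E'
from h import *
np.set_printoptions(precision=4,suppress=True)
o=get_obs();print(o["ee_pos"],o["eef_rot"],o["force"],o["qpos"])
t=camera("top");s=camera("scene")
a=cv2.resize(t["image"][187:227,400:440],(400,400),interpolation=cv2.INTER_LANCZOS4)
b=cv2.resize(s["image"][298:338,333:373],(400,400),interpolation=cv2.INTER_LANCZOS4)
cv2.imwrite("pics/n3.png",np.hstack([a,b])[:,:,::-1])
for p in(t,s):
  for n,z in(("insert_center",.085),("port",.09)):
    print([(round(r["p"],2),world(p,r["at"][0]*560,r["at"][1]*420,z)) for r in spot_point(n,p)[:2]])
q=cloud(t).reshape(-1,3);d=np.hypot(q[:,0]-.504,q[:,1]+.232);print(np.median(q[d<.006],0), (q[d<.006,2]).round(4))
E
```

```text
[ 0.5733 -0.0333  0.1913] [ 3.1408  0.0003 -3.1384] [-0.1682 -0.21    0.0949] [-0.1221  0.3651  1.4679  0.0008  1.3083 -1.6963]
[(0.57, array([ 0.5082, -0.2336,  0.085 ]))]
[(0.71, array([ 0.5032, -0.2312,  0.09  ]))]
[(0.43, array([ 0.513 , -0.2356,  0.085 ]))]
[(0.89, array([ 0.4982, -0.2316,  0.09  ]))]
[ 0.503  -0.2318  0.0903] [0.0903 0.09   0.0875 0.087  0.094  0.0976 0.0931 0.091  0.0852 0.0953
 0.088  0.0923 0.0943 0.0831 0.0896 0.0915 0.0929 0.093  0.0939 0.0901
 0.0903 0.088  0.089  0.0876 0.0869 0.0852 0.0905 0.0903 0.0911]
```

View pics/n3.png

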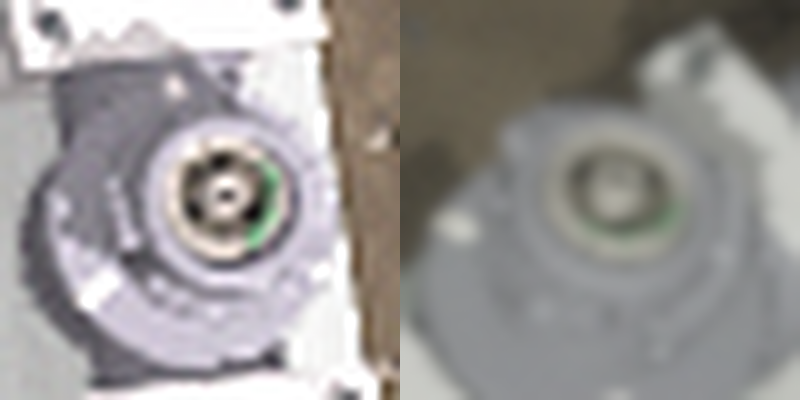

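The insert sits flush in the bore in both tiles. I'll centre the cap along its bar by pinching the body first, then grip the bar.

>>> {"name": "jog_arm", "arguments": {
  "rows": [
    [[-0.0022,0.0035,0],7,0.085],
    [[0,0,0],7,0.085],
    [[0,0,0],7,0.085],
    [[0,0,0],7,0.085],
    [[0,0,0],7,0.085],
    [[0,0,0],7,0.085],
    [[0,0,0],7,0.085],
    [[0,0,0],7,0.085],
    [[0,0,0],7,0.085],
    [[0,0,0],7,0.085],
    [[0,0,0],7,0.085],
    [[0,0,0],7,0.085]
  ]
}}

```text
time_s: 12.85
ee_pos: [0.5742, -0.0359, 0.1915]
eef_rot: [3.142, 0.0, 1.667]
force: [-0.4, 0.3, 0.0]
grip_width: 0.0849
grip_force: 0.0
```

>>> {"name": "jog_arm", "arguments": {
  "rows": [
    [[0,0,0.03],7,0.085],
    [[0,0,0.03],7,0.085],
    [[0,0,0.03],7,0.085],
    [[0,0,0.03],7,0.085],
    [[0,0,0],4.6,0.085],
    [[0,0,0],0,0.085]
  ]
}}

```text
time_s: 13.35
ee_pos: [0.5734, -0.0357, 0.0699]
eef_rot: [-3.139, 0.001, 1.101]
force: [0.1, -0.7, 1.0]
grip_width: 0.0851
grip_force: 0.0
```

>>> {"name": "jog_arm", "arguments": {
  "rows": [
    [[0.0061,-0.001,0.01],0,0.085],
    [[0,0,0.025],0,0.085],
    [[0,0,0.023],0,0.085],
    [[0,0,0],0,0.085],
    [[0,0,0],0,0.045],
    [[0,0,0],0,0.045],
    [[0,0,0],0,0.045],
    [[0,0,0],0,0.045],
    [[0,0,0],0,0.045],
    [[0,0,0],0,0.045]
  ],
  "squeeze": 8
}}

```text
time_s: 14.18
ee_pos: [0.5766, -0.0285, 0.0144]
eef_rot: [3.14, -0.0, 1.107]
force: [-1.9, 0.5, 6.8]
grip_width: 0.0547
grip_force: 8.0
```

>>> {"name": "jog_arm", "arguments": {
  "rows": [
    [[0,0,0],0,0.045],
    [[0,0,0],0,0.045]
  ]
}}

```text
time_s: 14.35
ee_pos: [0.5766, -0.0285, 0.0143]
eef_rot: [3.141, -0.0, 1.107]
force: [-1.3, 0.7, 6.9]
grip_width: 0.0542
grip_force: 8.0
```

>>> {"name": "jog_arm", "arguments": {
  "rows": [
    [[0,0,0],0,0.07],
    [[0,0,0],0,0.07],
    [[0,0,0],0,0.07],
    [[0,0,-0.025],0,0.07],
    [[0,0,-0.025],-5,0.07],
    [[0,0,0],-7,0.05],
    [[0,0,0],-7,0.04],
    [[0,0,0],-7,0.04],
    [[0,0,0],-7,0.04],
    [[0,0,0],-7,0.04],
    [[0,0,0],-7,0.04],
    [[0,0,0],-7,0.04]
  ]
}}

```text
time_s: 15.35
ee_pos: [0.5762, -0.0285, 0.0633]
eef_rot: [-3.141, -0.0, 2.055]
force: [0.7, -1.0, 0.2]
grip_width: 0.04
grip_force: 0.0
```

>>> {"name": "jog_arm", "arguments": {
  "rows": [
    [[0,0,0],-7,0.04],
    [[0,0,0],-7,0.04],
    [[0,0,0],-7,0.04],
    [[0,0,0],-7,0.04],
    [[0,0,0],-7,0.04],
    [[0,0,0],-1,0.04],
    [[0,0,0],0,0.04],
    [[0,0,0],0,0.04]
  ]
}}

```text
time_s: 16.02
ee_pos: [0.5762, -0.0285, 0.0634]
eef_rot: [-3.142, -0.0, 2.673]
force: [-0.0, 0.1, -0.3]
grip_width: 0.04
grip_force: 0.0
```

```bash
python3 - <<'E'
from h import *
np.set_printoptions(precision=4,suppress=True)
o=get_obs();print(o["ee_pos"],o["eef_rot"],o["force"],o["qpos"])
s=camera("scene")
save(s,"n4.png",(279,198,379,298),6)
E
```

```text
[ 0.5762 -0.0285  0.0634] [-3.1416 -0.0001  2.6734] [-0.0339  0.1186 -0.2529] [-0.1129  0.5107  1.5786  0.      1.0524 -1.2155]
```

View pics/n4.png

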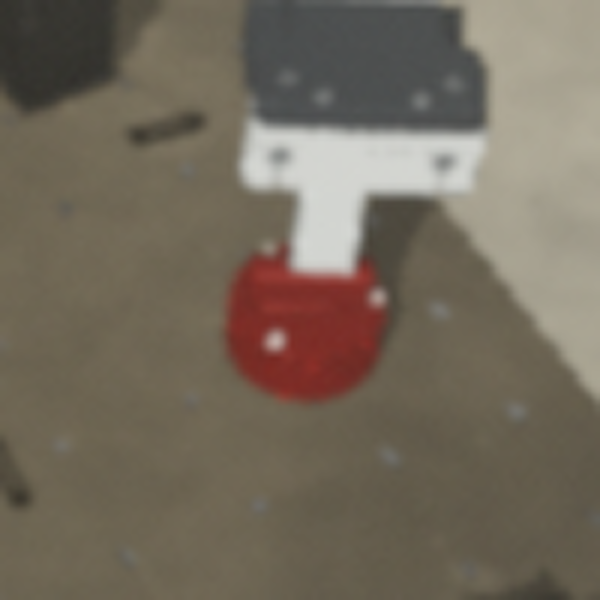

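The fingers straddle the bar squarely. Descend and grip.

>>> {"name": "jog_arm", "arguments": {
  "rows": [
    [[0,0,0.02],0,0.04],
    [[0,0,0.0145],0,0.04],
    [[0,0,0],0,0.04],
    [[0,0,0],0,0.04],
    [[0,0,0],0,0.005],
    [[0,0,0],0,0.005],
    [[0,0,0],0,0.005],
    [[0,0,0],0,0.005],
    [[0,0,0],0,0.005],
    [[0,0,0],0,0.005]
  ],
  "squeeze": 45
}}

```text
time_s: 16.9
ee_pos: [0.5763, -0.0285, 0.0292]
eef_rot: [3.142, 0.0, 2.677]
force: [-1.6, -0.4, 3.4]
grip_width: 0.0118
grip_force: 45.0
```

>>> {"name": "jog_arm", "arguments": {
  "rows": [
    [[0,0,-0.02],0,0.005],
    [[0,0,-0.03],-6.8,0.005],
    [[0,0,-0.03],-6.8,0.005],
    [[0,0,-0.03],-6.8,0.005],
    [[0,0,-0.012],-6.8,0.005],
    [[0,0,0],-6.9,0.005],
    [[0.0164,-0.032,0],0,0.005],
    [[0.0164,-0.032,0],0,0.005],
    [[0.0164,-0.032,0],0,0.005],
    [[0.0164,-0.032,0],0,0.005],
    [[0.0164,-0.032,0],0,0.005],
    [[0.0162,-0.0323,0],0,0.005]
  ]
}}

```text
time_s: 17.9
ee_pos: [0.503, -0.2333, 0.1508]
eef_rot: [3.141, -0.0, -3.011]
force: [0.8, 0.1, -1.4]
grip_width: 0.0117
grip_force: 45.0
```

>>> {"name": "jog_arm", "arguments": {
  "rows": [
    [[0,0,0],0,0.005],
    [[0,0,0],0,0.005],
    [[0,0,0],0,0.005]
  ]
}}

```text
time_s: 18.15
ee_pos: [0.5039, -0.2316, 0.1507]
eef_rot: [3.141, -0.0, -3.011]
force: [0.2, 0.7, -1.7]
grip_width: 0.0114
grip_force: 45.0
```

```bash
python3 - <<'E'
from h import *
np.set_printoptions(precision=4,suppress=True)
o=get_obs();print(o["ee_pos"],o["eef_rot"],o["force"],o["moment"],o["qpos"],o["tau"],o["grip_width"])
s=camera("scene")
save(s,"n5.png",(303,258,403,358),6)
E
```

```text
[ 0.5039 -0.2316  0.1507] [ 3.1411 -0.0003 -3.0111] [ 0.1594  0.6882 -1.748 ] [ 0.0639 -0.0262  0.0268] [-0.4969  0.3603  1.5728  0.0003  1.209  -2.1982] [ -1.8503 -55.9345 -34.5091  -0.1202   0.0442  -0.0616] 0.011416459343688356
```

View pics/n5.png

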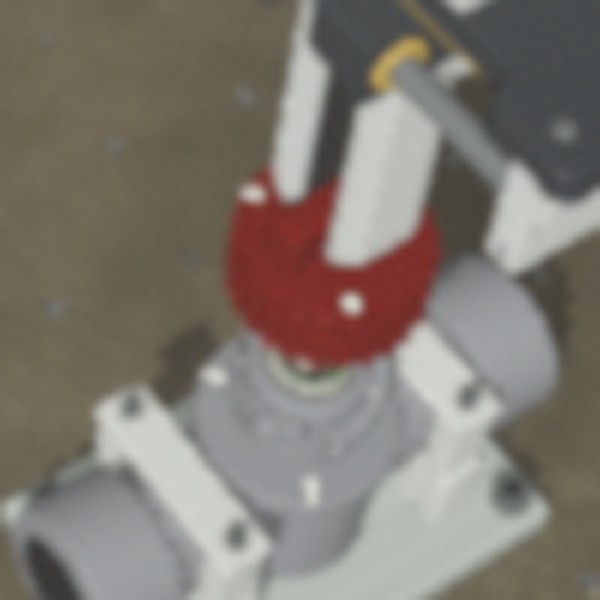

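The cap's lug marks line up with the flange lines (offsets (38,−184) and (39,−188) px), so the orientation is right. Lowering.

>>> {"name": "jog_arm", "arguments": {
  "rows": [
    [[0,0,0.015],0,0.005],
    [[0,0,0.0145],0,0.005],
    [[0,0,0],0,0.005],
    [[0,0,0.001],0,0.005],
    [[0,0,0.001],0,0.005],
    [[0,0,0.001],0,0.005],
    [[0,0,0.001],0,0.005],
    [[0,0,0],0,0.005],
    [[0,0,0],0,0.005]
  ]
}}

```text
time_s: 18.95
ee_pos: [0.504, -0.232, 0.1176]
eef_rot: [-3.141, 0.0, -3.011]
force: [0.6, -0.6, -1.6]
grip_width: 0.0115
grip_force: 45.0
```

Underside ≈ 88.4 mm, no contact. Continue in 1 mm rows.

>>> {"name": "jog_arm", "arguments": {
  "rows": [
    [[0,0,0.001],0,0.005],
    [[0,0,0.001],0,0.005],
    [[0,0,0.001],0,0.005],
    [[0,0,0.001],0,0.005],
    [[0,0,0],0,0.005]
  ]
}}

```text
time_s: 19.37
ee_pos: [0.5037, -0.2322, 0.1132]
eef_rot: [-3.141, -0.001, -3.011]
force: [-1.3, -4.1, -1.3]
grip_width: 0.0116
grip_force: 45.0
```

>>> {"name": "jog_arm", "arguments": {
  "rows": [
    [[0,0,0.001],0,0.005],
    [[0,0,0.001],0,0.005],
    [[0,0,0.001],0,0.005],
    [[0,0,0.001],0,0.005],
    [[0,0,0],0,0.005]
  ]
}}

```text
time_s: 19.78
ee_pos: [0.5037, -0.2321, 0.1092]
eef_rot: [-3.141, -0.0, -3.011]
force: [-3.8, -4.1, 0.2]
grip_width: 0.0116
grip_force: 45.0
```

>>> {"name": "jog_arm", "arguments": {
  "rows": [
    [[0.0003,-0.0003,0.001],0,0.005],
    [[0,0,0.001],0,0.005],
    [[0,0,0.001],0,0.005],
    [[0,0,0],0,0.005]
  ]
}}

```text
time_s: 20.12
ee_pos: [0.5036, -0.2323, 0.1061]
eef_rot: [3.141, -0.0, -3.011]
force: [-2.6, -3.4, -1.5]
grip_width: 0.0117
grip_force: 45.0
```

>>> {"name": "jog_arm", "arguments": {
  "rows": [
    [[0,0,0.001],0,0.005],
    [[0,0,0.001],0,0.005],
    [[0,0,0],0,0.005]
  ]
}}

```text
time_s: 20.37
ee_pos: [0.5036, -0.2323, 0.1042]
eef_rot: [-3.142, -0.0, -3.011]
force: [-1.6, -3.3, -1.1]
grip_width: 0.0115
grip_force: 45.0
```

>>> {"name": "jog_arm", "arguments": {
  "rows": [
    [[0.0001,-0.0003,0.001],0,0.005],
    [[0,0,0.0005],0,0.005],
    [[0,0,0],0,0.005]
  ]
}}

```text
time_s: 20.62
ee_pos: [0.5037, -0.2325, 0.1029]
eef_rot: [3.141, 0.0, -3.011]
force: [-3.6, -1.7, 1.3]
grip_width: 0.0116
grip_force: 45.0
```

>>> {"name": "jog_arm", "arguments": {
  "rows": [
    [[0,0,0.0005],0,0.005],
    [[0,0,0.0005],0,0.005],
    [[0,0,0],0,0.005]
  ]
}}

```text
time_s: 20.87
ee_pos: [0.5037, -0.2326, 0.1021]
eef_rot: [-3.142, 0.0, -3.011]
force: [-2.5, -0.6, 3.9]
grip_width: 0.012
grip_force: 45.0
```

```bash
cat > m.py <<'E'
from h import *
np.set_printoptions(precision=3,suppress=True)
o=get_obs();print(o["time_s"],"pos",o["ee_pos"]*1e3,"yaw",np.degrees(o["eef_rot"][2]).round(2),"F",o["force"],"M",o["moment"],"tau6",o["tau"][5].round(3),"w",round(o["grip_width"]*1e3,2))
E
python3 m.py
```

```text
20.8667 pos [ 503.716 -232.567  102.077] yaw -172.5 F [-2.531 -0.646  3.914] M [-0.102  0.644 -0.012] tau6 0.001 w 11.99
```

>>> {"name": "jog_arm", "arguments": {
  "rows": [
    [[0,0,0.0001],0.9,0.005],
    [[0,0,0.0001],0.9,0.005],
    [[0,0,0.0001],0.9,0.005],
    [[0,0,0.0001],0.9,0.005],
    [[0,0,0.0001],0.9,0.005],
    [[0,0,0.0001],0.9,0.005],
    [[0,0,0.0001],0.9,0.005],
    [[0,0,0.0001],0.9,0.005],
    [[0,0,0.0001],0.9,0.005],
    [[0,0,0.0001],0.9,0.005]
  ]
}}

```text
time_s: 21.7
ee_pos: [0.5037, -0.2327, 0.1012]
eef_rot: [-3.141, 0.0, 3.114]
force: [-2.6, -1.8, 6.4]
grip_width: 0.0118
grip_force: 45.0
```

```bash
python3 m.py
```

```text
21.7 pos [ 503.735 -232.704  101.157] yaw 178.41 F [-2.594 -1.844  6.408] M [-0.388  0.529  0.092] tau6 -0.325 w 11.83
```

>>> {"name": "jog_arm", "arguments": {
  "rows": [
    [[0,0,0.0001],0.9,0.005],
    [[0,0,0.0001],0.9,0.005],
    [[0,0,0.0001],0.9,0.005],
    [[0,0,0.0001],0.9,0.005],
    [[0,0,0.0001],0.9,0.005],
    [[0,0,0.0001],0.9,0.005],
    [[0,0,0.0001],0.9,0.005],
    [[0,0,0.0001],0.9,0.005]
  ]
}}

```text
time_s: 22.37
ee_pos: [0.5038, -0.2327, 0.1009]
eef_rot: [-3.141, 0.001, 2.988]
force: [-5.6, -0.7, 12.0]
grip_width: 0.0116
grip_force: 45.0
```

```bash
python3 m.py
```

```text
22.3667 pos [ 503.825 -232.739  100.936] yaw 171.21 F [-5.61  -0.655 11.953] M [-0.124  0.968  0.137] tau6 -0.291 w 11.65
```

>>> {"name": "jog_arm", "arguments": {
  "rows": [
    [[0,0,0],0.9,0.005],
    [[0,0,0],0.9,0.005],
    [[0,0,0],0.9,0.005],
    [[0,0,0],0.9,0.005],
    [[0,0,0],0.9,0.005],
    [[0,0,0],0.9,0.005]
  ]
}}

```text
time_s: 22.87
ee_pos: [0.5038, -0.2328, 0.101]
eef_rot: [-3.141, 0.001, 2.894]
force: [-4.2, -1.7, 11.2]
grip_width: 0.0115
grip_force: 45.0
```

```bash
python3 m.py
```

```text
22.8667 pos [ 503.845 -232.824  100.967] yaw 165.81 F [-4.216 -1.717 11.215] M [-0.344  0.886  0.14 ] tau6 -0.281 w 11.46
```

>>> {"name": "jog_arm", "arguments": {
  "rows": [
    [[0,0,0],0.9,0.005],
    [[0,0,0],0.9,0.005],
    [[0,0,0],0.9,0.005],
    [[0,0,0],0.9,0.005],
    [[0,0,0],0.9,0.005]
  ]
}}

```text
time_s: 23.28
ee_pos: [0.5039, -0.2328, 0.101]
eef_rot: [-3.141, 0.001, 2.815]
force: [-4.6, -1.2, 11.4]
grip_width: 0.0114
grip_force: 45.0
```

```bash
python3 m.py
```

```text
23.2833 pos [ 503.864 -232.825  100.974] yaw 161.31 F [-4.572 -1.231 11.43 ] M [-0.298  0.839  0.115] tau6 -0.295 w 11.4
```

>>> {"name": "jog_arm", "arguments": {
  "rows": [
    [[0,0,0],0.9,0.005],
    [[0,0,0],0.9,0.005],
    [[0,0,0],0.9,0.005],
    [[0,0,0],0.9,0.005]
  ]
}}

```text
time_s: 23.62
ee_pos: [0.5039, -0.2329, 0.101]
eef_rot: [-3.141, 0.001, 2.753]
force: [-3.9, -2.0, 11.0]
grip_width: 0.0117
grip_force: 45.0
```

```bash
python3 m.py
```

```text
23.6167 pos [ 503.88  -232.857  100.977] yaw 157.71 F [-3.865 -1.96  11.03 ] M [-0.36   0.832  0.067] tau6 -0.284 w 11.69
```

>>> {"name": "jog_arm", "arguments": {
  "rows": [
    [[0,0,0],0.9,0.005],
    [[0,0,0],0.9,0.005],
    [[0,0,0],0.9,0.005],
    [[0,0,0],0.9,0.005]
  ]
}}

```text
time_s: 23.95
ee_pos: [0.5039, -0.2329, 0.101]
eef_rot: [-3.141, 0.001, 2.69]
force: [-3.3, -1.1, 11.1]
grip_width: 0.0116
grip_force: 45.0
```

```bash
python3 m.py
```

```text
23.95 pos [ 503.887 -232.875  100.962] yaw 154.11 F [-3.324 -1.094 11.051] M [-0.362  0.82   0.163] tau6 -0.283 w 11.58
```

>>> {"name": "jog_arm", "arguments": {
  "rows": [
    [[0,0,0],0.9,0.005],
    [[0,0,0],0.9,0.005],
    [[0,0,0],0.9,0.005]
  ]
}}

```text
time_s: 24.2
ee_pos: [0.5039, -0.2329, 0.101]
eef_rot: [-3.141, 0.001, 2.643]
force: [-3.5, -1.6, 12.3]
grip_width: 0.0114
grip_force: 45.0
```

```bash
python3 m.py
```

```text
24.2 pos [ 503.888 -232.867  100.968] yaw 151.41 F [-3.5   -1.616 12.347] M [-0.303  0.868  0.051] tau6 -0.292 w 11.44
```

>>> {"name": "jog_arm", "arguments": {
  "rows": [
    [[0,0,0],0.9,0.005],
    [[0,0,0],0.9,0.005],
    [[0,0,0],0.9,0.005]
  ]
}}

```text
time_s: 24.45
ee_pos: [0.5039, -0.2328, 0.101]
eef_rot: [-3.141, 0.001, 2.595]
force: [-3.5, -1.4, 11.3]
grip_width: 0.0117
grip_force: 45.0
```

```bash
python3 m.py
```

```text
24.45 pos [ 503.905 -232.845  100.989] yaw 148.71 F [-3.463 -1.407 11.326] M [-0.335  0.841  0.092] tau6 -0.298 w 11.69
```

>>> {"name": "jog_arm", "arguments": {
  "rows": [
    [[0,0,0],0.9,0.005],
    [[0,0,0],0.9,0.005],
    [[0,0,0],0.9,0.005],
    [[0,0,0],0.9,0.005]
  ]
}}

```text
time_s: 24.78
ee_pos: [0.5039, -0.2328, 0.101]
eef_rot: [-3.142, 0.001, 2.533]
force: [-4.2, -1.8, 12.2]
grip_width: 0.0115
grip_force: 45.0
```

```bash
python3 m.py
```

```text
24.7833 pos [ 503.881 -232.822  100.962] yaw 145.11 F [-4.159 -1.76  12.239] M [-0.352  0.798  0.127] tau6 -0.286 w 11.5
```

```bash
cat > ang.py <<'E'
from h import *
s=camera("scene");im=s["image"].astype(int)
o=get_obs();z=o["ee_pos"][2]+.0053-.0085;c=o["ee_pos"][:2];psi=np.degrees(o["eef_rot"][2])-180
K=s["K"];Ti=np.linalg.inv(s["world_from_camera"])
for k in(0,120,240):
    a=np.radians(psi+k);p=Ti@np.r_[c[0]+.0248*np.cos(a),c[1]+.0248*np.sin(a),z,1]
    u=K[0,0]*p[0]/-p[2]+K[0,2];v=K[1,1]*-p[1]/-p[2]+K[1,2]
    # brightest low-saturation blob nearby
    b=im[int(v)-9:int(v)+10,int(u)-9:int(u)+10];g=np.clip(b[...,1]-90,0,None)
    y,x=np.mgrid[int(v)-9:int(v)+10,int(u)-9:int(u)+10]
    m=np.argmax(g*np.exp(-((x-u)**2+(y-v)**2)/60));cy,cx=y.flat[m],x.flat[m]
    w=g*(np.hypot(x-cx,y-cy)<2.6)
    if w.sum(): 
        cu,cv_=(w*x).sum()/w.sum(),(w*y).sum()/w.sum();P=world(s,cu,cv_,z);
        print(k,"pred",(round(u,1),round(v,1)),"seen",(round(cu,1),round(cv_,1)),"r",np.hypot(*(P[:2]-c)).round(4),"dpsi",((np.degrees(np.arctan2(P[1]-c[1],P[0]-c[0]))-psi-k+180)%360-180).round(1),"peak",g.max())
save(s,"n6.png",(303,258,403,358),6)
E
python3 ang.py
```

```text
0 pred (np.float64(370.2), np.float64(316.9)) seen (np.float64(370.0), np.float64(317.0)) r 0.0245 dpsi -0.4 peak 122
120 pred (np.float64(348.8), np.float64(303.0)) seen (np.float64(348.0), np.float64(311.0)) r 0.0135 dpsi 38.8 peak 121
240 pred (np.float64(346.9), np.float64(324.4)) seen (np.float64(347.1), np.float64(323.6)) r 0.0233 dpsi -1.4 peak 122
```

View pics/n6.png

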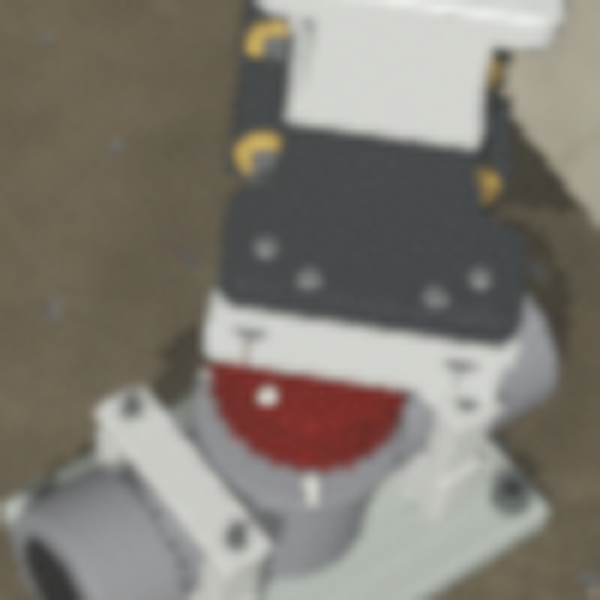

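The cap turns with the fingers (mark at predicted angle within 1.5°) and sits level and low on the neck. Keep turning.

>>> {"name": "jog_arm", "arguments": {
  "rows": [
    [[0,0,0],0.9,0.005],
    [[0,0,0],0.9,0.005],
    [[0,0,0],0.9,0.005],
    [[0,0,0],0.9,0.005]
  ]
}}

```text
time_s: 25.17
ee_pos: [0.5039, -0.2328, 0.101]
eef_rot: [3.142, 0.001, 2.47]
force: [-4.3, -1.4, 11.2]
grip_width: 0.0116
grip_force: 45.0
```

```bash
python3 m.py
```

```text
25.1667 pos [ 503.883 -232.805  100.952] yaw 141.51 F [-4.289 -1.381 11.192] M [-0.318  0.852  0.099] tau6 -0.291 w 11.61
```

>>> {"name": "jog_arm", "arguments": {
  "rows": [
    [[0,0,0],0.9,0.005],
    [[0,0,0],0.9,0.005],
    [[0,0,0],0.9,0.005],
    [[0,0,0],0.9,0.005]
  ]
}}

```text
time_s: 25.5
ee_pos: [0.5039, -0.2328, 0.1009]
eef_rot: [3.141, 0.001, 2.407]
force: [-4.2, -0.9, 11.7]
grip_width: 0.0113
grip_force: 45.0
```

```bash
python3 m.py
```

```text
25.5 pos [ 503.887 -232.76   100.947] yaw 137.91 F [-4.233 -0.85  11.745] M [-0.254  0.802  0.049] tau6 -0.302 w 11.26
```

>>> {"name": "jog_arm", "arguments": {
  "rows": [
    [[0,0,0],0.9,0.005],
    [[0,0,0],0.9,0.005],
    [[0,0,0],0.9,0.005],
    [[0,0,0],0.9,0.005]
  ]
}}

```text
time_s: 25.83
ee_pos: [0.5039, -0.2328, 0.1009]
eef_rot: [3.141, 0.001, 2.344]
force: [-3.8, -1.1, 10.8]
grip_width: 0.0114
grip_force: 45.0
```

```bash
python3 m.py
```

```text
25.8333 pos [ 503.874 -232.79   100.921] yaw 134.31 F [-3.83  -1.138 10.828] M [-0.295  0.764  0.14 ] tau6 -0.241 w 11.39
```

>>> {"name": "jog_arm", "arguments": {
  "rows": [
    [[0,0,0],0.9,0.005],
    [[0,0,0],0.9,0.005],
    [[0,0,0],0.9,0.005]
  ]
}}

```text
time_s: 26.08
ee_pos: [0.5039, -0.2328, 0.1009]
eef_rot: [3.141, 0.001, 2.297]
force: [-3.8, -1.3, 10.0]
grip_width: 0.0115
grip_force: 45.1
```

```bash
python3 m.py
```

```text
26.0833 pos [ 503.86  -232.782  100.891] yaw 131.62 F [-3.791 -1.306 10.015] M [-0.432  0.797  0.207] tau6 -0.161 w 11.48
```

The thread is starting to draw (Fz falling, Mz rising). Smaller steps now, following it down.

>>> {"name": "jog_arm", "arguments": {
  "rows": [
    [[0,0,7e-05],0.8,0.005],
    [[0,0,7e-05],0.8,0.005]
  ]
}}

```text
time_s: 26.25
ee_pos: [0.5039, -0.2328, 0.1008]
eef_rot: [3.141, 0.001, 2.269]
force: [-3.8, -1.3, 12.0]
grip_width: 0.0117
grip_force: 45.1
```

```bash
python3 m.py
```

```text
26.25 pos [ 503.85  -232.831  100.784] yaw 130.03 F [-3.813 -1.334 11.976] M [-0.379  0.92   0.253] tau6 -0.057 w 11.66
```

>>> {"name": "jog_arm", "arguments": {
  "rows": [
    [[0,0,-0.0005],0,0.005],
    [[0,0,-0.0005],0,0.005],
    [[0,0,0],0,0.005]
  ]
}}

```text
time_s: 26.5
ee_pos: [0.5037, -0.2327, 0.101]
eef_rot: [3.142, 0.001, 2.27]
force: [-0.5, -2.8, 2.4]
grip_width: 0.0117
grip_force: 45.0
```

```bash
python3 m.py
```

```text
26.5 pos [ 503.746 -232.715  100.95 ] yaw 130.08 F [-0.496 -2.799  2.446] M [-0.776  0.104  0.2  ] tau6 0.22 w 11.68
```

>>> {"name": "jog_arm", "arguments": {
  "rows": [
    [[0,0,7e-05],0.8,0.005],
    [[0,0,7e-05],0.8,0.005]
  ]
}}

```text
time_s: 26.67
ee_pos: [0.5037, -0.2327, 0.1009]
eef_rot: [-3.142, 0.0, 2.241]
force: [-0.7, -2.9, 4.4]
grip_width: 0.0115
grip_force: 45.1
```

```bash
python3 m.py
```

```text
26.6667 pos [ 503.722 -232.659  100.877] yaw 128.42 F [-0.685 -2.895  4.395] M [-0.737  0.128  0.359] tau6 -0.117 w 11.47
```

>>> {"name": "jog_arm", "arguments": {
  "rows": [
    [[0,0,0],0,0.005]
  ]
}}

```text
time_s: 26.75
ee_pos: [0.5037, -0.2327, 0.1009]
eef_rot: [3.142, 0.0, 2.241]
force: [-1.9, -3.1, 3.7]
grip_width: 0.0117
grip_force: 45.1
```

```bash
python3 m.py
```

```text
26.75 pos [ 503.707 -232.662  100.867] yaw 128.41 F [-1.908 -3.143  3.672] M [-0.791  0.06   0.276] tau6 0.561 w 11.72
```

>>> {"name": "jog_arm", "arguments": {
  "rows": [
    [[0,0,0],0.6,0.005]
  ]
}}

```text
time_s: 26.83
ee_pos: [0.5037, -0.2326, 0.1009]
eef_rot: [3.142, 0.0, 2.232]
force: [-1.0, -2.3, 3.0]
grip_width: 0.0118
grip_force: 45.1
```

```bash
python3 m.py
```

```text
26.8333 pos [ 503.692 -232.648  100.864] yaw 127.88 F [-1.027 -2.336  2.969] M [-0.738  0.097  0.322] tau6 -0.022 w 11.76
```

>>> {"name": "jog_arm", "arguments": {
  "rows": [
    [[0,0,5e-05],0.7,0.005]
  ]
}}

```text
time_s: 26.92
ee_pos: [0.5037, -0.2326, 0.1008]
eef_rot: [3.142, 0.0, 2.219]
force: [-0.3, -3.0, 3.6]
grip_width: 0.0114
grip_force: 45.1
```

```bash
python3 m.py
```

```text
26.9167 pos [ 503.711 -232.628  100.837] yaw 127.15 F [-0.275 -3.036  3.591] M [-0.791  0.114  0.342] tau6 -0.043 w 11.41
```

>>> {"name": "jog_arm", "arguments": {
  "rows": [
    [[0,0,5e-05],0.7,0.005]
  ]
}}

```text
time_s: 27.0
ee_pos: [0.5037, -0.2326, 0.1008]
eef_rot: [3.142, 0.0, 2.207]
force: [-0.8, -3.0, 4.4]
grip_width: 0.0114
grip_force: 45.2
```

```bash
python3 m.py
```

```text
27.0 pos [ 503.704 -232.602  100.821] yaw 126.43 F [-0.83  -2.996  4.41 ] M [-0.771  0.073  0.308] tau6 0.049 w 11.35
```

>>> {"name": "jog_arm", "arguments": {
  "rows": [
    [[0,0,0],0.8,0.005],
    [[0,0,0],0.8,0.005]
  ]
}}

```text
time_s: 27.17
ee_pos: [0.5037, -0.2326, 0.1008]
eef_rot: [3.141, 0.0, 2.179]
force: [0.2, -3.2, 4.1]
grip_width: 0.0114
grip_force: 45.2
```

```bash
python3 m.py
```

```text
27.1667 pos [ 503.724 -232.589  100.797] yaw 124.82 F [ 0.211 -3.227  4.107] M [-0.691  0.037  0.438] tau6 0.066 w 11.42
```

>>> {"name": "jog_arm", "arguments": {
  "rows": [
    [[0,0,0],0.8,0.005]
  ]
}}

```text
time_s: 27.25
ee_pos: [0.5037, -0.2325, 0.1008]
eef_rot: [3.141, 0.0, 2.165]
force: [-0.3, -3.8, 3.0]
grip_width: 0.0113
grip_force: 45.3
```

```bash
python3 m.py
```

```text
27.25 pos [ 503.702 -232.536  100.769] yaw 124.02 F [-0.262 -3.836  2.989] M [-0.714 -0.039  0.503] tau6 0.11 w 11.3
```

>>> {"name": "jog_arm", "arguments": {
  "rows": [
    [[0,0,0],0,0.005]
  ]
}}

```text
time_s: 27.33
ee_pos: [0.5037, -0.2325, 0.1008]
eef_rot: [3.141, 0.0, 2.165]
force: [-0.1, -3.2, 3.4]
grip_width: 0.0116
grip_force: 45.2
```

```bash
python3 m.py
```

```text
27.3333 pos [ 503.683 -232.534  100.759] yaw 124.03 F [-0.084 -3.173  3.359] M [-0.711 -0.016  0.335] tau6 0.719 w 11.55
```

>>> {"name": "jog_arm", "arguments": {
  "rows": [
    [[0,0,0],0,0.005]
  ]
}}

```text
time_s: 27.42
ee_pos: [0.5037, -0.2326, 0.1008]
eef_rot: [3.141, 0.0, 2.166]
force: [-0.2, -3.0, 3.3]
grip_width: 0.0116
grip_force: 45.2
```

```bash
python3 m.py
```

```text
27.4167 pos [ 503.696 -232.568  100.769] yaw 124.1 F [-0.154 -2.993  3.324] M [-0.713 -0.074  0.401] tau6 0.492 w 11.55
```

Turning torque averaged about 0.45 N m and holds near 0.37, so the cap is snug. Release and lift clear.

>>> {"name": "jog_arm", "arguments": {
  "rows": [
    [[0,0,0],0,0.016],
    [[0,0,0],0,0.03],
    [[0,0,0],0,0.04],
    [[0,0,0],0,0.04],
    [[0,0,-0.01],0,0.04],
    [[0,0,-0.03],0,0.04],
    [[0,0,-0.04],0,0.04],
    [[0,0,-0.03],0,0.04],
    [[0,0,0],0,0.04],
    [[0,0,0],0,0.04]
  ]
}}

```text
time_s: 28.25
ee_pos: [0.5041, -0.2328, 0.2127]
eef_rot: [3.14, 0.003, 2.166]
force: [0.4, 0.2, -0.4]
grip_width: 0.0397
grip_force: 0.0
```

>>> {"name": "jog_arm", "arguments": {
  "rows": [
    [[0.03,0.03,0],0,0.04],
    [[0,0.04,0],0,0.04],
    [[0,0.04,0],0,0.04],
    [[0,0.04,0],0,0.04],
    [[0,0,0],0,0.04],
    [[0,0,0],0,0.04]
  ]
}}

```text
time_s: 28.75
ee_pos: [0.6111, -0.123, 0.2084]
eef_rot: [-3.139, -0.003, 2.168]
force: [0.6, -0.6, 0.3]
grip_width: 0.0403
grip_force: 0.0
```

```bash
python3 - <<'E'
from h import *
np.set_printoptions(precision=4,suppress=True)
o=get_obs();print(o["ee_pos"],o["force"])
for n in("top","scene"):
    s=camera(n);q=cloud(s).reshape(-1,3);d=np.hypot(q[:,0]-.5037,q[:,1]+.2325)
    im=s["image"].reshape(-1,3).astype(int);red=(im[:,0]>80)&(im[:,1]<.55*im[:,0])&(d<.035)
    Q=q[red];lid=Q[(Q[:,2]>.09)&(Q[:,2]<.104)]
    A=np.c_[lid[:,:2]-[.5037,-.2325],np.ones(len(lid))];f=np.linalg.lstsq(A,lid[:,2],rcond=None)[0]
    print(n,red.sum(),"lid plane",f,"mid",(Q.min(0)+Q.max(0))/2,"top",np.percentile(Q[:,2],95))
    if n=="scene": save(s,"n7.png",(303,258,403,358),6)
E
```

```text
[ 0.6111 -0.123   0.2084] [ 0.5746 -0.5964  0.2945]Traceback (most recent call last):
  File "<stdin>", line 9, in <module>
    return umr_minimum(a, axis, None, out, keepdims, initial, where)
ValueError: zero-size array to reduction operation minimum which has no identity
```

```bash
python3 - <<'E'
from h import *
np.set_printoptions(precision=4,suppress=True)
s=camera("scene");q=cloud(s).reshape(-1,3);d=np.hypot(q[:,0]-.5037,q[:,1]+.2325)
im=s["image"].reshape(-1,3).astype(int);red=(im[:,0]>80)&(im[:,1]<.55*im[:,0])&(d<.035)
Q=q[red];lid=Q[(Q[:,2]>.09)&(Q[:,2]<.104)]
A=np.c_[lid[:,:2]-[.5037,-.2325],np.ones(len(lid))];f=np.linalg.lstsq(A,lid[:,2],rcond=None)[0]
print(red.sum(),"lid plane",f,"mid",(Q.min(0)+Q.max(0))/2,"top",np.percentile(Q[:,2],95))
b=Q[Q[:,2]>.106][:,:2];e=np.linalg.svd(b-b.mean(0))[2][0];print("bar",b.mean(0),np.degrees(np.arctan2(e[1],e[0])))
save(s,"n7.png",(303,258,403,358),6)
E
```

```text
813 lid plane [0.0417 0.0357 0.0979] mid [ 0.502  -0.2351  0.0964] top 0.115156722853373
bar [ 0.5028 -0.2347] -53.239859206791856
```

View pics/n7.png

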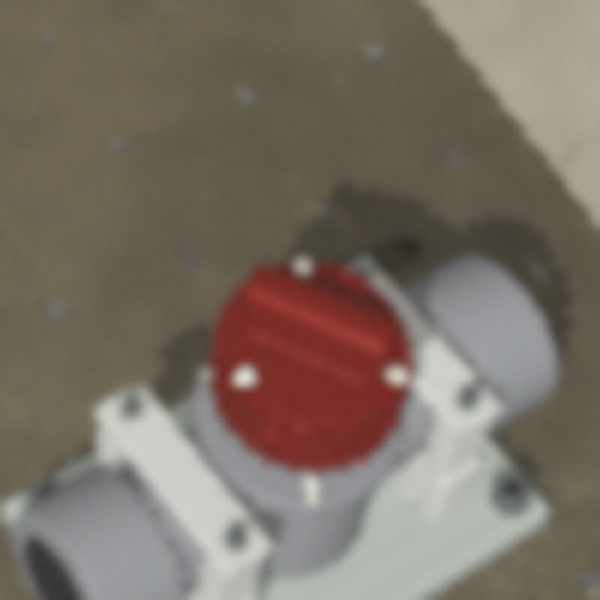

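The cap is level on the neck, with marks at (302,266), (243,377) and (395,375). I'll check from them that it did not back off.

```bash
python3 - <<'E'
from h import *
s=camera("scene")
P=np.array([world(s,303+(x+.5)/6-.5,258+(y+.5)/6-.5,.0976)[:2] for x,y in((395,375),(302,266),(243,377))])
c=P.mean(0);print(c,[round(np.degrees(np.arctan2(*(p-c)[::-1]))-k,1) for p,k in zip(P,(0,120,-120))],np.hypot(*(P-c).T))
E
```

```text
[ 0.50389751 -0.23132751] [np.float64(-53.6), np.float64(-53.8), np.float64(-53.6)] [0.02435685 0.02440771 0.02443826]
```

>>> {"name": "jog_arm", "arguments": {
  "rows": [
    [[-0.0304,-0.0301,0],0,0.04],
    [[0,-0.04,0],0,0.04],
    [[0,-0.04,0],0,0.04],
    [[0,-0.04,0],-2,0.04],
    [[0,0,0],0,0.04],
    [[0,0,0],0,0.04],
    [[0,0,0.03],0,0.04],
    [[0,0,0.03],0,0.04],
    [[0,0,0.02],0,0.04],
    [[0,0,0],0,0.04],
    [[0,0,0],0,0.04]
  ]
}}

```text
time_s: 29.82
ee_pos: [0.5039, -0.2323, 0.1307]
eef_rot: [-3.141, -0.001, 2.201]
force: [0.3, 0.1, 0.5]
grip_width: 0.0399
grip_force: 0.0
```

>>> {"name": "jog_arm", "arguments": {
  "rows": [
    [[0,0,0.015],0,0.04],
    [[0,0,0.014],0,0.04],
    [[0,0,0],0,0.04],
    [[0,0,0],0,0.005],
    [[0,0,0],0,0.005],
    [[0,0,0],0,0.005],
    [[0,0,0],0,0.005],
    [[0,0,0],0,0.005],
    [[0,0,0],0,0.005],
    [[0,0,0],0,0.005]
  ],
  "squeeze": 45
}}

```text
time_s: 30.65
ee_pos: [0.504, -0.2329, 0.1025]
eef_rot: [3.141, 0.001, 2.201]
force: [-2.3, 0.4, 6.7]
grip_width: 0.0118
grip_force: 45.0
```

```bash
python3 m.py
```

```text
30.65 pos [ 504.002 -232.912  102.512] yaw 126.1 F [-2.345  0.4    6.678] M [-0.145  0.535 -0.036] tau6 0.008 w 11.79
```

>>> {"name": "jog_arm", "arguments": {
  "rows": [
    [[0,0,0],0.7,0.005]
  ]
}}

```text
time_s: 30.73
ee_pos: [0.504, -0.2329, 0.1025]
eef_rot: [3.141, 0.001, 2.189]
force: [-2.0, -1.2, 4.6]
grip_width: 0.0113
grip_force: 45.0
```

```bash
python3 m.py
```

```text
30.7333 pos [ 504.006 -232.935  102.503] yaw 125.41 F [-2.013 -1.228  4.647] M [-0.193  0.518  0.164] tau6 -0.417 w 11.29
```

>>> {"name": "jog_arm", "arguments": {
  "rows": [
    [[0,0,0],0.7,0.005]
  ]
}}

```text
time_s: 30.82
ee_pos: [0.504, -0.2329, 0.1025]
eef_rot: [3.142, 0.001, 2.176]
force: [-2.5, 0.1, 5.7]
grip_width: 0.0119
grip_force: 45.1
```

```bash
python3 m.py
```

```text
30.8167 pos [ 504.003 -232.936  102.516] yaw 124.68 F [-2.49   0.063  5.741] M [-0.227  0.528  0.244] tau6 -0.066 w 11.88
```

>>> {"name": "jog_arm", "arguments": {
  "rows": [
    [[0,0,0],0.7,0.005]
  ]
}}

```text
time_s: 30.9
ee_pos: [0.504, -0.2329, 0.1025]
eef_rot: [3.142, 0.001, 2.164]
force: [-2.8, -0.9, 6.3]
grip_width: 0.0112
grip_force: 45.2
```

```bash
python3 m.py
```

```text
30.9 pos [ 503.971 -232.942  102.501] yaw 123.98 F [-2.771 -0.935  6.325] M [-0.194  0.491  0.378] tau6 0.087 w 11.25
```

>>> {"name": "jog_arm", "arguments": {
  "rows": [
    [[0,0,0],0.7,0.005]
  ]
}}

```text
time_s: 30.98
ee_pos: [0.504, -0.233, 0.1025]
eef_rot: [-3.142, 0.001, 2.152]
force: [-3.6, -0.6, 5.3]
grip_width: 0.0113
grip_force: 45.3
```

```bash
python3 m.py
```

```text
30.9833 pos [ 503.976 -232.952  102.522] yaw 123.29 F [-3.553 -0.591  5.26 ] M [-0.173  0.525  0.467] tau6 0.163 w 11.25
```

The cap stands firm up to about 0.47 N m with no further travel, so the clamp is where it was left. Release and retreat.

>>> {"name": "jog_arm", "arguments": {
  "rows": [
    [[0,0,0],-0.8,0.005],
    [[0,0,0],-0.8,0.005],
    [[0,0,0],0,0.02],
    [[0,0,0],0,0.04],
    [[0,0,0],0,0.04],
    [[0,0,0],0,0.04],
    [[0,0,-0.02],0,0.04],
    [[0,0,-0.03],0,0.04],
    [[0,0,-0.03],0,0.04],
    [[0,0,-0.02],0,0.04],
    [[0,0,0],0,0.04],
    [[0,0,0],0,0.04]
  ]
}}

```text
time_s: 31.98
ee_pos: [0.5041, -0.2327, 0.2023]
eef_rot: [3.141, 0.001, 2.18]
force: [0.2, 0.1, -0.3]
grip_width: 0.04
grip_force: 0.0
```

```bash
python3 -c "
from station import *
print(get_obs()['force'],hand_in())"
```

```text
the job is handed in; nothing more can be done
[ 0.1935733   0.09241065 -0.33821471] None
```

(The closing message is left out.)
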